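# Crack open the stuck battery vent box with the pull hook

### The job

The lid of the steel battery vent box has stuck to its rubber seal, and the packs inside must be vented without a hand on the box: take the pull hook out of the tool rack, pass its bent end through the eye on the front of the shut lid, and pull the lid free with it, keeping the gripper itself off the box. Do not let the lid fly up more than 6 cm at its front edge when the seal gives; finish while still holding it with the hook, the end of the hook through the eye, steady and just 2 to 4 cm open at the front edge. Leave the other tools in the rack and everything else on the table where they are.

Things in the scene. Friction and masses are not known exactly. Their poses are not given: they have to be found in the camera images.
- box: grey steel battery box, fixed to the table, with a hinged lid. Tub 200 (x) x 140 (y) x 88 mm, lid 206 x 146 x 15 mm on top of it (top of the lid 105 mm above the table when shut). Origin: centre of its underside, on the table. Its x axis points from the front edge (with the eye) to the hinge at the back; the front faces the robot. z up. Low ears with bolts stick out 24 mm at its two sides
- lid_angle (a joint): opening angle of the box's lid in rad, 0 shut, growing as its front edge rises. The front edge is 207 mm from the hinge axis, so 0.10 rad is 2 cm and 0.20 rad is 4 cm open. A stay inside stops it at 0.55 rad. Nothing props it: let go, it falls shut and sticks again. The tacky seal holds the shut lid rigidly until the upward pull at the eye reaches some 12 to 17 N; within the first 5 mm of lift the pull drops off, to about 4 N and then 3 N, which is what holding it open takes
- lid_hinge (a point): middle of the lid's hinge axis at the back of the box, 92 mm above the table; the axis runs along the box's y
- eye_center (a point): centre of the hole of the eye: a steel ring standing upright on the lid's top, in the middle of its front edge, made of 6 mm round bar, hole 18 mm, 30 mm across outside. Its x axis is the axis of the hole, parallel to the box's x when the lid is shut. The centre is then 120 mm above the table, 15 mm above the lid's top, and 193 mm in front of the hinge axis and 28 mm above it; it turns with the lid. The space behind it over the lid and in front of the box is clear
- lid: the lid with its eye; origin at the middle of the hinge axis, x from the front edge to the hinge, tilting with the lid
- rack: aluminium tool rack fixed to the table, 258 mm long (y), 100 mm deep, its top plate 115 mm above the table with three 14 mm wide slots along x, open to the front (-x), 80 mm apart (y = -80, 0, 80 mm). A T-handled tool hangs in each by its 26 mm collar and lifts straight up out of it. Origin: on the table under the middle slot's tool place; z up
- hook: pull hook, an L of steel with a plastic grip, 0.13 kg: the only tool in the rack with a flat bar grip and a bent end. Origin at the bend, where the axes of shank and foot meet. z runs up the 8 mm shank, x along the foot to its tip, y along the grip. It hangs upright with the foot pointing away from the robot, 15 mm above the table
- hook_grip (a point): centre of the hook's grip, a block 60 (y) x 18 (x) x 34 mm (z), 133 mm above the foot's axis; pinch it across the 18 mm. The 26 mm collar below it begins 17 mm under this point, and the rack's top plate lies 33 mm under it
- hook_tip (a point): tip of the foot, the straight round bar 6 mm thick that is to go through the eye; 32 mm from the shank's axis
- hook_heel (a point): the bend: the foot's axis under the shank's axis
- hex_key: bystander in the rack: hex key with a round dark cross bar 64 mm long, 135 mm tall. Origin at the lower end of its shank
- nut_driver: bystander in the rack: nut driver with an upright round black handle 30 mm across, 145 mm tall. Origin at its lower end
- caliper: bystander: steel caliper lying flat, 200 x 16 mm, 7 mm high, jaws 40 mm wide; origin under its middle
- field_piece: bystander: triangular wooden block with red top, 90 mm sides, 31 mm high; origin under its middle
- drive_wheel: bystander: rubber-tyred wheel lying flat, 66 mm across, 34 mm high at the hub; origin under its middle
- profile_bar: bystander: piece of aluminium profile 110 x 20 x 20 mm; origin under its middle
- gear_motor: bystander: gear motor 105 x 38 x 38 mm; origin under its middle
- bottle: bystander: green bottle 64 mm across, 200 mm tall; origin under its middle
There are look-alikes about, which are no part of the job. Leave any blue or purple look-alike of the hook alone.

How it is judged (in metres and radians):
On the way, in this order (a step that is already met when the one before it is completed fails the run):
1. the held hook's end is through the eye while the lid is still shut (((x of hook_tip in the frame of eye_center above 0.005 m and x of hook_heel in the frame of eye_center below -0.004 m) or (x of hook_tip in the frame of eye_center below -0.005 m and x of hook_heel in the frame of eye_center above 0.004 m)) and y of hook_tip in the frame of eye_center between -0.017 and 0.017 m and z of hook_tip in the frame of eye_center between -0.017 and 0.017 m and y of hook_heel in the frame of eye_center between -0.017 and 0.017 m and z of hook_heel in the frame of eye_center between -0.017 and 0.017 m and contact force between the fingers and hook above 1 N and value of joint lid_angle below 0.015 rad), for 0.2 s.
2. the seal is broken and the lid is lifted by the hook in the eye (((x of hook_tip in the frame of eye_center above 0.005 m and x of hook_heel in the frame of eye_center below -0.004 m) or (x of hook_tip in the frame of eye_center below -0.005 m and x of hook_heel in the frame of eye_center above 0.004 m)) and y of hook_tip in the frame of eye_center between -0.017 and 0.017 m and z of hook_tip in the frame of eye_center between -0.017 and 0.017 m and y of hook_heel in the frame of eye_center between -0.017 and 0.017 m and z of hook_heel in the frame of eye_center between -0.017 and 0.017 m and contact force between the fingers and hook above 1 N and value of joint lid_angle above 0.06 rad and contact force between hook and lid above 0.3 N), for 0.2 s.
At the end, for the whole second after the job is handed in: the lid is held steady, 0.095 to 0.205 rad (2 to 4 cm) open, by the hook alone: its foot is through the eye (tip 5 mm or more out beyond it) and bears on it, the fingers grip the hook, fingers and arm are off the box; the other things are within 3 cm of their places (value of joint lid_angle between 0.095 and 0.205 rad and velocity of joint lid_angle between -0.05 and 0.05 rad/s and ((x of hook_tip in the frame of eye_center above 0.005 m and x of hook_heel in the frame of eye_center below -0.004 m) or (x of hook_tip in the frame of eye_center below -0.005 m and x of hook_heel in the frame of eye_center above 0.004 m)) and y of hook_tip in the frame of eye_center between -0.017 and 0.017 m and z of hook_tip in the frame of eye_center between -0.017 and 0.017 m and y of hook_heel in the frame of eye_center between -0.017 and 0.017 m and z of hook_heel in the frame of eye_center between -0.017 and 0.017 m and contact force between the fingers and hook above 1 N and contact force between hook and lid above 0.3 N and contact force between each of the fingers, the arm and box below 0.5 N and distance of each of caliper, field_piece, drive_wheel, profile_bar, gear_motor, bottle, hex_key, nut_driver from where it was at the start of the episode below 0.03 m); the arm keeps its last pose, push and grip.
It fails at once if the lid flew up more than 6 cm at its front edge (value of joint lid_angle above 0.31 rad).
It fails at once if the gripper or arm itself pushed on the box or its lid (contact force between any of the fingers, the arm and box above 2 N).
It fails at once if another tool or thing was disturbed (distance of any of caliper, field_piece, drive_wheel, profile_bar, gear_motor, bottle, hex_key, nut_driver from where it was at the start of the episode above 0.03 m).
It also fails if it takes over 45 s, if anything falls off the work surface, if the arm or the gripper's body presses on something with over 40 N, if the wrist force passes 120 N, or if a joint passes its speed limit or range.

### The arm

A 6-joint arm with a two-finger parallel gripper is mounted at the origin on the work surface. World frame = base frame: x ahead of the robot, y to its left, z up, the work surface at z = 0. Lengths are in m, angles in degrees, forces in N, time in s.
With the tool pointing down it reaches from about 0.4 to 0.825 m from the base axis. Payload 7 kg.
Tool frame: the origin (TCP) lies at the very end of the fingers, on their centre line; the grasp point (between the pads) lies 19 mm behind it; x points along the fingers, z is the direction in which the jaws open and shut, and the axes are right-handed (so a half turn about x gives the same grasp; the last joint's range is limited). The gripper opens to 88 mm and grips with 3 to 60 N. Pads are 19 mm wide; open, the fingers measure 130 mm over their backs; the gripper's body (78 mm by 193 mm) begins 47 mm behind the grasp point.
Start: joints at [79.704, 20.546, 0.682, 0, -70.136, -16.507], TCP at [0.304, 0.602, 0.227] pointing down, gripper open.
Joint ranges: [-176.03, 176.03], [-82.01, 121.73], [-58.28, 71.71], [-173.87, 95.51], [-174.79, -0.11], [-173.66, 173.66]. Speed limits (degrees/s): [136.94, 136.94, 172.46, 180, 180, 180].

### API

Orientations are given as [roll, pitch, yaw] about the fixed x, y, z axes, in that order (R = Rz(yaw) Ry(pitch) Rx(roll)).
In Python, from plant import * gives the robot as it stands.
- The arm moves only by the tool arm_command, never from a script. Its argument "commands" is one flat list of numbers, 5 for each row, row after row: the shift along the tool's x, y, z in mm, then the turn about the tool's x in degrees, then the opening in per cent of the stroke, from 0 (shut) to 100 (fully open). A call has 1 to 5 rows; each row shifts and turns the pose as measured when the row begins, along the tool's axes as they then stand; what a row does not reach is not made up. A row lasts 1/8 s, in which the tool goes at most 62.5 mm and 10.7 degrees, less where a joint would pass 70% of its speed; a pose out of reach is approached as far as the arm can. A call is refused whole if a number of a shift passes 62.5 or a number of a turn 10.7, either way. A call with a gripper value outside its range is refused whole. The fingers move at their own pace and stop on an object; the grip force is fixed at half the most. Time passes only in rows, so rows that do not move let the fingers close. It gives the time, the measured TCP pose, the force and the opening at its end, in the units of the state.
- get_obs(): the state, without advancing time (a new reading comes with each control period).
- snapshot(name): name is "side" or "top" or "wrist"; returns a dict with "frame" (420x560x3 uint8, blue, green, red), "fov_y" (degrees; the focal length in pixels is half the picture's height over the tangent of half this angle, whatever the lens; pixels are square), "cx", "cy" (the principal point, pixels), "world_to_cam" (4x4, takes a point from world to camera coordinates). Camera axes: x right, y up, looking along -z (the intrinsics and any distortion apply to the point x, -y, -z); pixel columns grow to the right and rows downward; lengths in m; the calibration is good to about 2 mm. A picture is of the moment at which its call begins. There is no depth.
- close_job(): hands the job in, once; it reports no verdict.
The state is a dict: "clock": time; "joint_pos": joint angles; "qvel": joint speeds; "tau": joint torques, N m; "tool_pos": TCP position; "orientation": TCP orientation; "force": force on the tool from outside, world axes, zero at the start; "moment": the same for the moment, N m; "opening": finger opening in m.
Only numpy, scipy, OpenCV 4.12 (cv2) and the standard library are available. Lean on these libraries where they do the work, as an engineer would, in place of code of your own. Each camera call takes 0.05 s, during which the arm holds its last target. There are 200 camera calls.

## Working session

There is one attempt and no reset: what is moved stays moved. The work goes in short steps, Python scripts to look and compute and a tool call to move; the robot and the scene stay as the last step left them, time stands still between calls to the robot, and variables do not carry over. Pictures are saved under pics/ and viewed, about 8 in all and at most 12, crops included, and the job is handed in when it is done.

Besides the shell and the picture viewer there is one more tool, called after ">>>" in YAML: its name, and indented under it one key for each argument. arm_command: Moves the arm, as the interface text tells. Its arguments: {"type":"object","properties":{"commands":{"type":"array"}},"required":["commands"]}

```bash
mkdir -p pics; ls; cat > h.py <<'E'
import numpy as np, cv2
from scipy.spatial.transform import Rotation as Ro
from plant import *
def snap(n,f):
    s=snapshot(n); cv2.imwrite('pics/'+f+'.png',s['frame']); np.savez('pics/'+f+'.npz',**{k:s[k] for k in s}); return s
def K(s):
    f=210/np.tan(np.radians(float(s['fov_y']))/2); return f,float(s['cx']),float(s['cy'])
def proj(s,p):
    f,cx,cy=K(s); q=s['world_to_cam']@np.append(p,1); return np.array([cx+f*q[0]/-q[2],cy-f*q[1]/-q[2]])
def ray(s,uv):
    f,cx,cy=K(s); T=np.linalg.inv(s['world_to_cam']); d=T[:3,:3]@np.array([(uv[0]-cx)/f,-(uv[1]-cy)/f,-1]); return T[:3,3],d/np.linalg.norm(d)
def atz(s,uv,z):
    o,d=ray(s,uv); return o+d*(z-o[2])/d[2]
def tri(*a):
    A=np.zeros((3,3));b=np.zeros(3);L=[]
    for s,uv in a:
        o,d=ray(s,uv);P=np.eye(3)-np.outer(d,d);A+=P;b+=P@o;L.append((o,d))
    x=np.linalg.solve(A,b); return x,[np.linalg.norm((np.eye(3)-np.outer(d,d))@(x-o))*1000 for o,d in L]
def load(f): return dict(np.load('pics/'+f+'.npz'))
E
python3 - <<'E'
from h import *
np.set_printoptions(precision=4,suppress=True)
for n in ('side','top','wrist'):
    s=snap(n,n+'0'); print(n,[k for k in s],s['fov_y'],s['cx'],s['cy'],np.linalg.inv(s['world_to_cam']))
print(get_obs())
a=cv2.imread('pics/side0.png');b=cv2.imread('pics/top0.png')
E
```

```text
pics
side ['frame', 'fov_y', 'cx', 'cy', 'world_to_cam'] 53.38092565108843 280.3956379493924 209.6157164784753 [[ 0.9196  0.2132 -0.3299  0.1944]
 [-0.3925  0.4639 -0.7942 -1.003 ]
 [-0.0163  0.8599  0.5102  0.7695]
 [ 0.      0.      0.      1.    ]]
top ['frame', 'fov_y', 'cx', 'cy', 'world_to_cam'] 45.04380204536397 281.67837534791755 211.93148840429322 [[-0.0218  0.9925 -0.1204  0.4324]
 [-0.9996 -0.024  -0.017  -0.0136]
 [-0.0198  0.12    0.9926  1.5513]
 [ 0.      0.      0.      1.    ]]
wrist ['frame', 'fov_y', 'cx', 'cy', 'world_to_cam'] 59.36225325723584 275.21324546124623 203.7252466732205 [[-0.4516  0.8602  0.2368  0.3681]
 [-0.8922 -0.436  -0.1177  0.5708]
 [ 0.002  -0.2644  0.9644  0.3842]
 [ 0.      0.      0.      1.    ]]
{'clock': 0.15, 'joint_pos': array([ 79.7036,  20.584 ,   0.6452,  -0.0153, -70.1368, -16.5067]), 'qvel': array([-0.1093, -0.0375,  0.126 ,  0.0711,  0.0111, -0.041 ]), 'tau': array([  0.0027, -58.3276,  29.3293,   7.0012,   0.0088,  -0.0001]), 'tool_pos': array([0.3042, 0.6021, 0.2258]), 'orientation': array([   5.7156,   89.923 , -111.0927]), 'force': array([0.7056, 0.2606, 0.3337]), 'moment': array([ 0.0392,  0.0148, -0.0122]), 'opening': 0.08782642400732965}
```

View pics/side0.png

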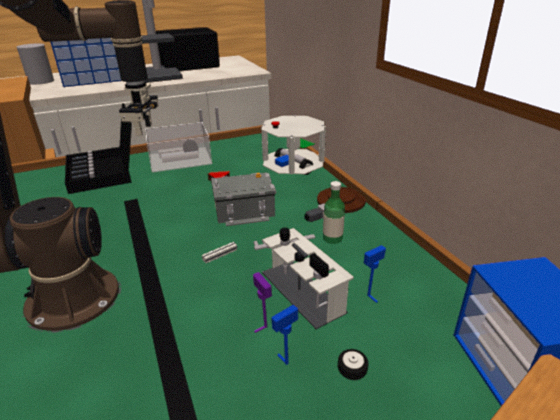

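View pics/top0.png

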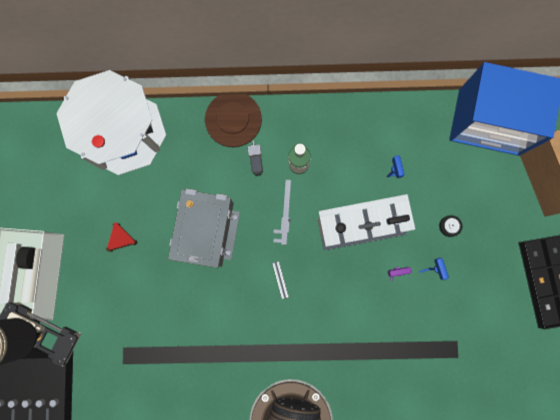

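The side view shows the rack at about (310,275), and blue and purple look-alike hooks standing at (375,270), (285,335) and (262,300). The top view shows the rack tools at (340,227), (370,225) and (398,220), and the box at (203,228). I'll confirm which is the hook in an enlarged crop and find the eye.

```bash
python3 - <<'E'
from h import *
r=lambda im,y,x,h,w,W,H: cv2.resize(im[y:y+h,x:x+w],(W,H),interpolation=cv2.INTER_CUBIC)
b=cv2.imread('pics/top0.png');a=cv2.imread('pics/side0.png')
A=r(b,185,310,75,110,400,300)   # rack top, scale 400/110,4
B=r(b,180,160,90,90,400,300)
C=r(a,220,250,105,110,400,300)
D=r(a,160,200,75,90,400,300)
cv2.imwrite('pics/mos.png',np.vstack([np.hstack([A,B]),np.hstack([C,D])]))
E
```

```text
(no output)
```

View pics/mos.png

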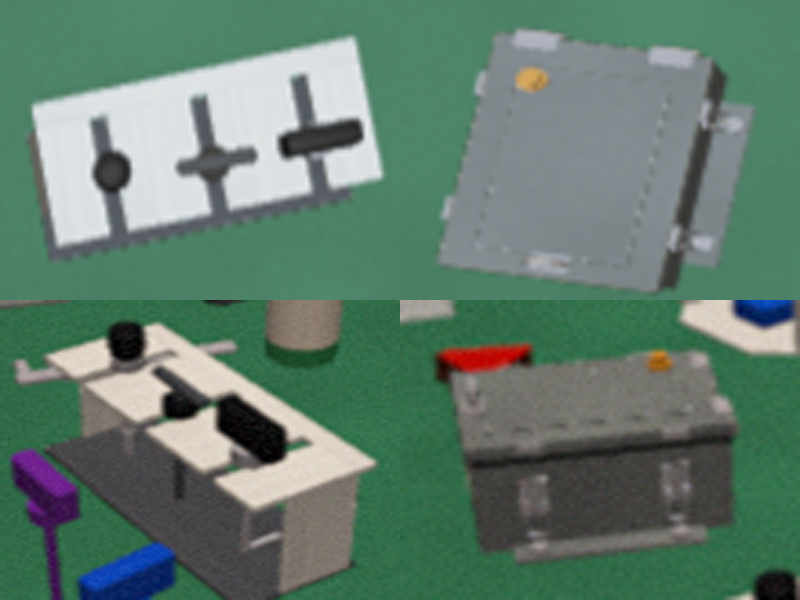

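Candidates for the hook are black flat bar (398,219), blue (398,167), blue (440,268) and purple (400,271). Only the black one hangs in the rack and has a flat bar grip and a bent foot, with the foot visible in the side crop, so it is the one meant. The eye is at top (193,259) and side (216,184).

```bash
python3 - <<'E'
from h import *
np.set_printoptions(precision=4,suppress=True)
t=load('top0');s=load('side0')
print('grip',tri((t,(398,219.5)),(s,(319.3,264.8))), atz(t,(398,219.5),.16))
print('eye',tri((t,(192.6,258.6)),(s,(216.4,183.8))), atz(t,(192.6,258.6),.125))
A=lambda x,y,z: atz(t,(310+x*.275,185+y*.25),z); B=lambda x,y,z: atz(t,(160+(x-400)*.225,180+y*.3),z)
c=[A(*p,.115) for p in((35,103),(355,38),(383,178),(55,247))]
for i in range(4): d=c[(i+1)%4]-c[i]; print(c[i],np.linalg.norm(d),np.degrees(np.arctan2(d[1],d[0])))
print('grip dir'); g=[A(283,146,.165),A(361,130,.165)]; d=g[0]-g[1]; print(g,np.linalg.norm(d),np.degrees(np.arctan2(d[1],d[0])))
c=[B(*p,.105) for p in((440,262),(665,290),(720,65),(497,38))]
for i in range(4): d=c[(i+1)%4]-c[i]; print(c[i],np.linalg.norm(d),np.degrees(np.arctan2(d[1],d[0])))
print(np.mean(c,0))
o=get_obs(); print(Ro.from_euler('xyz',o['orientation'],degrees=True).as_matrix())
E
```

```text
grip (array([ 0.5758, -0.3124,  0.1497]), [np.float64(2.4426681662958414), np.float64(2.442668166295925)]) [ 0.5725 -0.3092  0.16  ]
eye (array([0.4821, 0.2655, 0.1168]), [np.float64(2.686668971041455), np.float64(2.686668971041313)]) [0.4792 0.2645 0.125 ]
[ 0.6074 -0.0974  0.115 ] 0.25553495315484737 -80.84822055427563
[ 0.6481 -0.3497  0.115 ] 0.10199627116701217 -170.676752444192
[ 0.5474 -0.3662  0.115 ] 0.25999967819070147 99.50521244139517
[ 0.5045 -0.1098  0.115 ] 0.10368289914600637 6.855343449552789
grip dir
[array([ 0.5672, -0.2801,  0.165 ]), array([ 0.5768, -0.3392,  0.165 ])] 0.05982669671193155 99.24645356602869
[0.4813 0.3361 0.105 ] 0.1473653431614269 -100.58371031608173
[0.4543 0.1912 0.105 ] 0.1968193443554567 -10.905045338255443
[0.6475 0.154  0.105 ] 0.14822629518053165 79.36394245924906
[0.6749 0.2996 0.105 ] 0.1969518230330756 169.3456163200796
[0.5645 0.2452 0.105 ]
[[-0.0005  0.8925 -0.451 ]
 [-0.0013 -0.451  -0.8925]
 [-1.      0.0001  0.0013]]
```

>>> arm_command:
  commands: [-23, 0, 0, 10.7, 100, -23, 0, 0, 10.7, 100, -23, 0, 0, 10.7, 100, -23, 0, 0, 10.7, 100, -23, 0, 0, 10.7, 100]

```text
clock: 0.78
tool_pos: [0.3036, 0.6007, 0.3394]
orientation: [61.5, 89.4, -109.3]
force: [0.2, -0.1, 0.1]
opening: 0.0873
```

```bash
cat >> h.py <<'E'
def st(goal=None,yaw=None,mx=60):
    np.set_printoptions(precision=4,suppress=True)
    o=get_obs(); R=Ro.from_euler('xyz',o['orientation'],degrees=True).as_matrix()
    y=np.degrees(np.arctan2(R[1,2],R[0,2]))
    print('t',o['clock'],'tcp',o['tool_pos'],'xaxis',R[:,0],'jawyaw',y,'F',o['force'],'op',o['opening'],'j',o['joint_pos'])
    if goal is not None:
        d=R.T@(np.array(goal)-o['tool_pos'])*1000; print('tool delta mm',d,'rows',np.abs(d).max()/mx)
    if yaw is not None: print('turn',(y-yaw+180)%360-180)
E
python3 -c "
from h import *
st([.573,-.31,.30],-170.7)"
```

```text
t 0.775 tcp [0.3036 0.6007 0.3394] xaxis [-0.0032 -0.0092 -1.    ] jawyaw -170.83306549567527 F [ 0.2385 -0.0614  0.0623] op 0.087257960898107 j [ 79.6959  18.2519  11.7636  -0.0885 -84.0661 -70.5182]
tool delta mm [  46.9724  941.6674 -121.0777] rows 15.694455842486734
turn -0.13306549567528236
```

>>> arm_command:
  commands: [0, 59, -7.5, 0, 100, 0, 59, -7.5, 0, 100, 0, 59, -7.5, 0, 100, 0, 59, -7.5, 0, 100, 0, 59, -7.5, 0, 100]

```text
clock: 1.4
tool_pos: [0.3876, 0.3108, 0.3404]
orientation: [62.3, 89.4, -108.4]
force: [1.3, 0.1, 0.9]
opening: 0.0876
```

>>> arm_command:
  commands: [0, 59, -7.5, 0, 100, 0, 59, -7.5, 0, 100, 0, 59, -7.5, 0, 100, 0, 59, -7.5, 0, 100, 0, 59, -7.5, 0, 100]

```text
clock: 2.02
tool_pos: [0.4722, 0.016, 0.3437]
orientation: [70.8, 89.5, -99.8]
force: [1.1, 1.0, 1.0]
opening: 0.088
```

>>> arm_command:
  commands: [0, 59, -7.5, 0, 100, 0, 59, -7.5, 0, 100, 0, 59, -7.5, 0, 100, 0, 59, -7.5, 0, 100, 0, 0, 0, 0, 100]

```text
clock: 2.65
tool_pos: [0.5407, -0.2236, 0.3441]
orientation: [59.9, 89.5, -110.9]
force: [0.1, 0.2, -0.1]
opening: 0.0876
```

```bash
python3 -c "
from h import *
st([.575,-.311,.28],-170.7)
s=snap('wrist','w1')
print(proj(s,[.575,-.311,.165]))"
```

```text
t 2.65 tcp [ 0.5407 -0.2236  0.3441] xaxis [-0.003  -0.0078 -1.    ] jawyaw -170.8501667025128 F [ 0.1475  0.1734 -0.0872] op 0.08759319694828446 j [ -3.0253   9.0409   0.0687   0.4588 -81.1745  12.105 ]
tool delta mm [ 64.6889  91.2488 -20.2509] rows 1.5208131953522754
turn -0.15016670251281994
[251.7886  79.241 ]
```

View pics/w1.png

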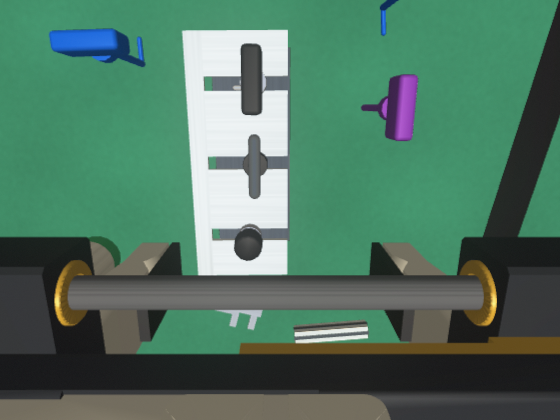

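The wrist view shows the hook's grip centred at (251.5,79), where I predicted (251.8,79.2), and aligned with the jaws. The purple look-alike at (401,107) and the blue ones stay clear.

>>> arm_command:
  commands: [20, 46, -10, 0, 100, 20, 46, -10, 0, 100, 10, 0, 0, 0, 100, 0, 0, 0, 0, 100]

```text
clock: 3.2
tool_pos: [0.5762, -0.3079, 0.2949]
orientation: [78.3, 89.6, -92.3]
force: [-1.0, -0.3, 1.3]
opening: 0.0876
```

```bash
python3 -c "
from h import *
w=load('w1');t=load('top0');s=load('side0')
print(tri((w,(251.5,79)),(t,(398,219.5)),(s,(319.3,262.5))), tri((w,(251.5,79)),(s,(319.3,262.5))), atz(w,(251.5,79),.165))
st([.574,-.311,.135],-170.7)
s=snap('wrist','w2')
print(proj(s,[.575,-.311,.165]))
cv2.imwrite('pics/w2c.png',s['frame'])"
```

```text
(array([ 0.57571128, -0.31144085,  0.15582439]), [np.float64(0.29171971909039635), np.float64(3.0426546984162575), np.float64(2.7936790775697555)]) (array([ 0.57698046, -0.31218015,  0.15649291]), [np.float64(1.257148286220822), np.float64(1.2571482862207963)]) [ 0.57527645 -0.31115736  0.165     ]
t 3.2 tcp [ 0.5762 -0.3079  0.2949] xaxis [-0.0003 -0.0065 -1.    ] jawyaw -170.52546425790848 F [-0.9517 -0.2681  1.3278] op 0.08761380065561206 j [-10.8228  16.5393   3.5945   0.3799 -76.9997  20.2123]
tool delta mm [159.8802   1.6764   2.4303] rows 2.6646704464491746
turn 0.17453574209150702
[277.5413 191.2364]
```

View pics/w2c.png

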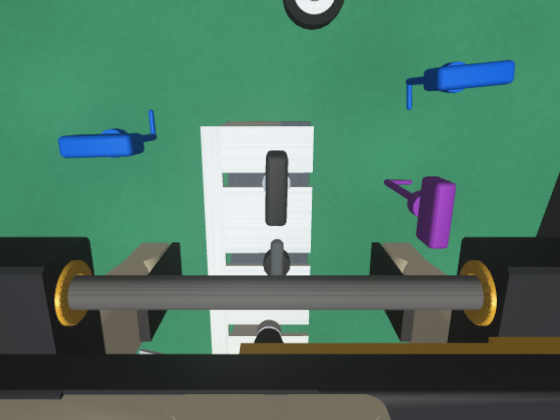

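The closer wrist view has the grip centre at (276.5,188), within 3 px of the prediction, so I go down on it.

```bash
python3 -c "
from h import *
w=load('w1');w2=load('w2')
print(tri((w,(251.5,79)),(w2,(276.7,188))), atz(w2,(276.7,188),.163))
st([.575,-.310,.136],-170.7)"
```

```text
(array([ 0.57579415, -0.31165336,  0.15653394]), [np.float64(0.0474953457796401), np.float64(0.04749534577945309)]) [ 0.57602245 -0.31308001  0.163     ]
t 3.25 tcp [ 0.5763 -0.3079  0.2955] xaxis [ 0.0004 -0.0069 -1.    ] jawyaw -170.50087837071456 F [-0.374   0.3828  0.1186] op 0.08735316136149729 j [-10.8082  16.5112   3.6255   0.3931 -77.0154  20.2195]
tool delta mm [159.4671   0.7925   1.5657] rows 2.657785261089133
turn 0.19912162928542898
```

>>> arm_command:
  commands: [40, 1, 1, 0, 100, 40, 1, 1, 0, 100, 40, 0, 0, 0, 100, 25, 0, 0, 0, 100, 0, 0, 0, 0, 100]

```text
clock: 3.88
tool_pos: [0.5784, -0.3055, 0.1557]
orientation: [131.9, 89.1, -38.1]
force: [0.4, 0.5, 0.1]
opening: 0.0877
```

```bash
python3 -c "
from h import *
st([.575,-.310,.136],-170.7)"
```

```text
t 3.875 tcp [ 0.5784 -0.3055  0.1557] xaxis [ 0.013  -0.0102 -0.9999] jawyaw -170.01008529556492 F [0.4393 0.5132 0.0602] op 0.08765809773262359 j [-10.526   20.9135  -8.6235   0.508  -59.6259  20.2584]
tool delta mm [19.7078  3.6159  4.3377] rows 0.3284626499113189
turn 0.6899147044350684
```

>>> arm_command:
  commands: [10, 5, 3, 0.7, 100, 9, 0, 0, 0, 100, 0, 0, 0, 0, 100]

```text
clock: 4.25
tool_pos: [0.5786, -0.311, 0.1402]
orientation: [138.3, 88.7, -32.4]
force: [0.6, -1.1, 0.6]
opening: 0.0876
```

```bash
python3 -c "
from h import *
st([.5755,-.311,.136],-170.7)"
```

```text
t 4.25 tcp [ 0.5786 -0.311   0.1402] xaxis [ 0.019  -0.0121 -0.9997] jawyaw -170.65034122504045 F [ 0.6044 -1.0778  0.6495] op 0.08759415251979964 j [-10.9963  21.7043  -9.6449   0.5592 -57.4485  20.0428]
tool delta mm [ 4.1537 -0.55    3.1529] rows 0.06922847388247279
turn 0.04965877495953919
```

>>> arm_command:
  commands: [4, 0, 3, 0, 100, 0, 0, 0, 0, 10, 0, 0, 0, 0, 10, 0, 0, 0, 0, 10, 0, 0, 0, 0, 10]

```text
clock: 4.88
tool_pos: [0.5761, -0.312, 0.1371]
orientation: [139.1, 88.6, -31.5]
force: [-0.1, -0.5, 0.5]
opening: 0.0531
```

>>> arm_command:
  commands: [0, 0, 0, 0, 10, 0, 0, 0, 0, 10, 0, 0, 0, 0, 10]

```text
clock: 5.25
tool_pos: [0.5762, -0.312, 0.1372]
orientation: [139.1, 88.6, -31.6]
force: [-0.6, 0.3, -0.8]
opening: 0.0235
```

```bash
python3 -c "
from h import *
st([.5755,-.311,.136],-170.7)"
```

```text
t 5.25 tcp [ 0.5762 -0.312   0.1372] xaxis [ 0.0208 -0.0128 -0.9997] jawyaw -170.65678986246974 F [-0.551   0.3092 -0.793 ] op 0.02346063300834229 j [-11.1219  21.6526 -10.1779   0.5826 -56.8623  20.1438]
tool delta mm [ 1.1455 -1.1188  0.5035] rows 0.019091168995348604
turn 0.04321013753025227
```

>>> arm_command:
  commands: [0, 0, 0, 0, 0, 0, 0, 0, 0, 0, 0, 0, 0, 0, 0]

```text
clock: 5.62
tool_pos: [0.5762, -0.3119, 0.1372]
orientation: [139.2, 88.6, -31.4]
force: [-0.3, 0.2, -0.0]
opening: 0.0179
```

>>> arm_command:
  commands: [-8, 0, 0, 0, 0, -20, 0, 0, 0, 0, -30, 0, 0, 0, 0, -45, 0, 0, 0, 0, -45, 0, 0, 0, 0]

```text
clock: 6.25
tool_pos: [0.5706, -0.3093, 0.2856]
orientation: [130.4, 89.1, -40.3]
force: [0.1, -0.2, -1.4]
opening: 0.0177
```

```bash
python3 -c "
from h import *
st([.5755,-.311,.35],-170.7)"
```

```text
t 6.25 tcp [ 0.5706 -0.3093  0.2856] xaxis [ 0.0115 -0.0098 -0.9999] jawyaw -170.69556117250627 F [ 0.0517 -0.1809 -1.3783] op 0.01768859317002971 j [-11.0137  15.8984   1.515    0.438  -74.8632  20.2033]
tool delta mm [-64.2726   3.209   -5.1643] rows 1.0712098384402506
turn 0.004438827493714825
```

>>> arm_command:
  commands: [-30, 0, 0, 0, 0, -30, 0, 0, 0, 0, 0, -10, 30, 0, 0, 0, -40, 20, 0, 0, 0, -50, 15, 0, 0]

```text
clock: 6.88
tool_pos: [0.4889, -0.2212, 0.3507]
orientation: [136.7, 88.8, -34.2]
force: [0.3, 2.0, -0.9]
opening: 0.018
```

```bash
python3 -c "
from h import *
st([.411,.278,.345],169.3)"
```

```text
t 6.875 tcp [ 0.4889 -0.2212  0.3507] xaxis [ 0.0178 -0.0121 -0.9998] jawyaw -170.89740619498028 F [ 0.3245  1.9625 -0.9188] op 0.017957664885286644 j [ -2.9152   3.2779  -5.7699   0.652  -79.8962  11.9027]
tool delta mm [  -1.7318 -505.2471   -1.934 ] rows 8.420784876210073
turn 19.802593805019683
```

>>> arm_command:
  commands: [0, -55, 0, 0, 0, 0, -55, 0, 0, 0, 0, -55, 0, 0, 0, 0, -55, 0, 0, 0, 0, -55, 0, 0, 0]

```text
clock: 7.5
tool_pos: [0.4411, 0.0567, 0.35]
orientation: [148.3, 88.5, -22.8]
force: [1.1, 1.0, -1.6]
opening: 0.0175
```

>>> arm_command:
  commands: [0, -55, 0, 0, 0, 0, -55, 0, 0, 0, 0, -55, 0, 0, 0, 0, -30, 0, 10, 0, 0, 0, 0, 10, 0]

```text
clock: 8.12
tool_pos: [0.4066, 0.2583, 0.3505]
orientation: [178.4, 88.5, -12.9]
force: [0.2, 0.1, -1.6]
opening: 0.0179
```

```bash
python3 -c "
from h import *
st([.411,.278,.245],169.3)"
```

```text
t 8.125 tcp [0.4066 0.2583 0.3505] xaxis [ 0.0262 -0.006  -0.9996] jawyaw 168.68517667827902 F [ 0.2373  0.0509 -1.6264] op 0.017890954372539892 j [ 57.1218  -2.2738 -11.7566   1.4695 -79.9952 -68.6859]
tool delta mm [105.4517 -20.2538   2.4192] rows 1.7575288849754074
turn -0.6148233217209906
```

>>> arm_command:
  commands: [50, -20, 0, -0.6, 0, 50, 0, 0, 0, 0, 5, 0, 0, 0, 0, 0, 0, 0, 0, 0]

```text
clock: 8.62
tool_pos: [0.4141, 0.2795, 0.2475]
orientation: [-172.7, 88.3, -3.4]
force: [0.7, -0.4, -1.1]
opening: 0.0182
```

```bash
python3 -c "
from h import *
st([.411,.278,.245],169.3)
r=lambda im,x,y,w,h,W,H: cv2.resize(im[y:y+h,x:x+w],(W,H),interpolation=cv2.INTER_CUBIC)
a=snap('side','s3')['frame'];b=snap('wrist','w3')['frame'];c=snap('top','t3')['frame']
cv2.imwrite('pics/m3.png',np.vstack([np.hstack([r(a,160,130,100,75,400,300),r(c,150,210,80,60,400,300)]),np.hstack([r(b,0,0,560,420,400,300),np.zeros((300,400,3),np.uint8)])]))"
```

```text
t 8.625 tcp [0.4141 0.2795 0.2475] xaxis [ 0.0302 -0.0018 -0.9995] jawyaw 169.25619742872234 F [ 0.7321 -0.3994 -1.1319] op 0.018193750643313883 j [ 57.8378   2.1004 -20.706    1.659  -66.3694 -69.2325]
tool delta mm [2.4548 2.0787 2.8215] rows 0.04702458234280352
turn -0.0438025712776664
```

View pics/m3.png

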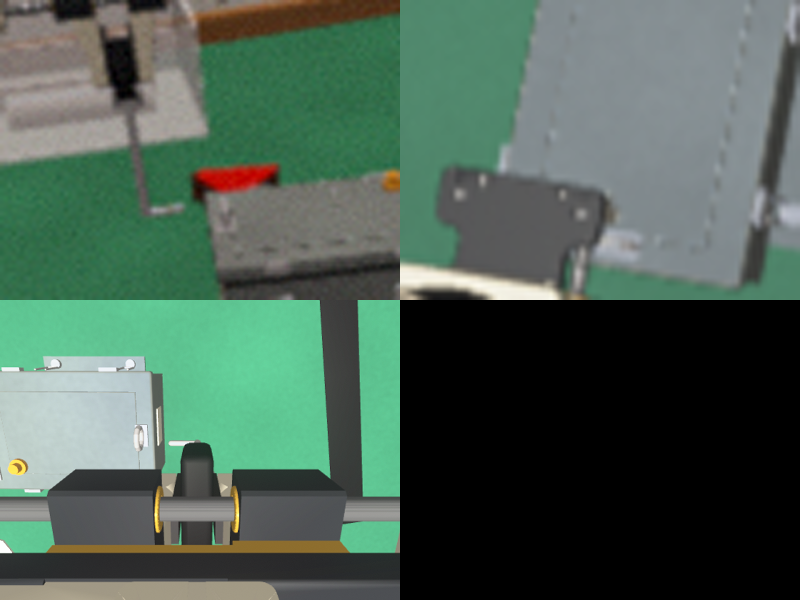

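The side crop shows heel and tip at side px (197,183) and (206,182), with the eye at (216,184). The wrist view shows the ring at about (195,191) and the foot tip at about (238,199). I'll zoom in for accuracy.

```bash
python3 -c "
from h import *
r=lambda im,x,y,w,h,W,H: cv2.resize(im[y:y+h,x:x+w],(W,H),interpolation=cv2.INTER_CUBIC)
a=load('s3')['frame'];b=load('w3')['frame']
cv2.imwrite('pics/m4.png',np.vstack([r(b,160,160,160,60,800,300),r(a,180,165,80,30,800,300)]))"
```

```text
(no output)
```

View pics/m4.png

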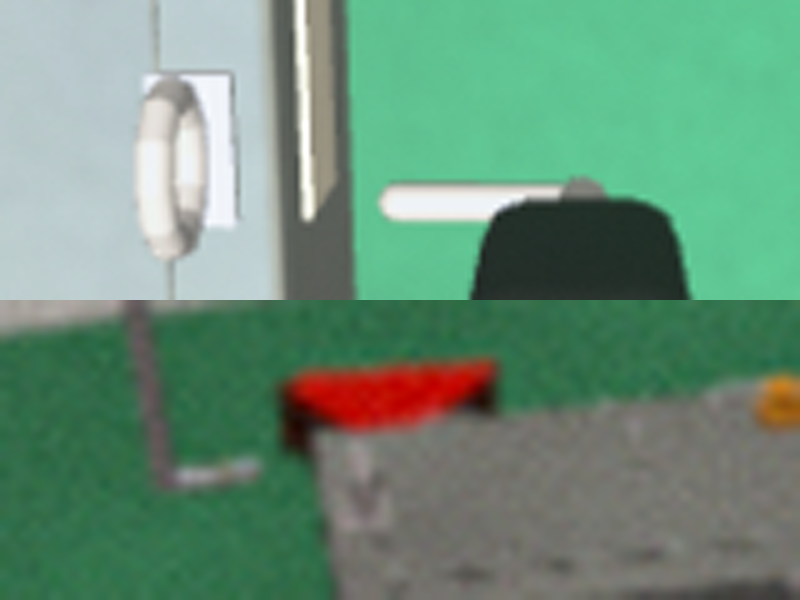

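```bash
python3 -c "
from h import *
np.set_printoptions(precision=4,suppress=True)
w=load('w3');s=load('s3')
e,r1=tri((w,(194.2,193.4)),(s,(216.6,183)));t,r2=tri((w,(236,200.6)),(s,(206.2,181.5)));h,r3=tri((w,(276.6,200.2)),(s,(196.5,183)))
print(e,r1,t,r2,h,r3)
e2=atz(w,(194.2,193.4),.12);print('eye at .12',e2)
for z in(.118,.121,.124,.127): 
  T=atz(w,(236,200.6),z);H=atz(w,(276.6,200.2),z);a=np.radians(-10.7);B=np.array([[np.cos(a),np.sin(a)],[-np.sin(a),np.cos(a)]])
  print(z,T,H,np.linalg.norm((T-H)[:2]),np.degrees(np.arctan2(*(T-H)[1::-1])),'tip in eye frame',B@(T-e2)[:2],'side',proj(s,T),proj(s,H))
st()
print(proj(s,e2))"
```

```text
[0.4845 0.2673 0.118 ] [np.float64(1.7172879656835893), np.float64(1.7172879656834863)] [0.451  0.2771 0.1266] [np.float64(2.0217044914271423), np.float64(2.021704491427073)] [0.419  0.2828 0.1255] [np.float64(1.5018718971875775), np.float64(1.501871897187518)]
eye at .12 [0.4822 0.2669 0.12  ]
0.118 [0.4506 0.2793 0.118 ] [0.4181 0.2849 0.118 ] 0.03297803634881061 -9.750185094190233 tip in eye frame [-0.0333  0.0063] side [205.611  183.6519] [195.9053 184.8057]
0.121 [0.4501 0.2786 0.121 ] [0.4179 0.2841 0.121 ] 0.032634250055581876 -9.750185094190202 tip in eye frame [-0.0337  0.0055] side [205.4079 182.9908] [195.7875 184.1315]
0.124 [0.4495 0.2779 0.124 ] [0.4177 0.2834 0.124 ] 0.032290463762353214 -9.750185094190154 tip in eye frame [-0.0341  0.0047] side [205.2041 182.3276] [195.6694 183.4552]
0.127 [0.4489 0.2772 0.127 ] [0.4174 0.2826 0.127 ] 0.03194667746912449 -9.750185094190222 tip in eye frame [-0.0346  0.0039] side [204.9997 181.6622] [195.5508 182.7767]
t 8.775 tcp [0.4141 0.2798 0.2479] xaxis [ 0.0308 -0.0001 -0.9995] jawyaw 169.23642984783862 F [ 0.1003 -0.3979 -1.4517] op 0.01750523866002143 j [ 57.8313   2.0515 -20.699    1.6348 -66.3262 -69.2344]
[215.4383 182.8592]
```

>>> arm_command:
  commands: [6, 4, 0, 0, 0, 1, 0, 0, 0, 0, 0, 0, -15, 0, 0, 0, 0, 0, 0, 0]

```text
clock: 9.28
tool_pos: [0.4301, 0.2733, 0.2437]
orientation: [-163.3, 88.1, 5.9]
force: [-0.9, 0.1, -1.1]
opening: 0.0179
```

```bash
python3 -c "
from h import *
st([.4649,.2659,.2414],169.3)
r=lambda im,x,y,w,h,W,H: cv2.resize(im[y:y+h,x:x+w],(W,H),interpolation=cv2.INTER_CUBIC)
a=snap('side','s5')['frame'];b=snap('wrist','w5')['frame']
cv2.imwrite('pics/m5.png',np.vstack([r(b,160,160,160,60,800,300),r(a,180,165,80,30,800,300)]))"
```

```text
t 9.275 tcp [0.4301 0.2733 0.2437] xaxis [ 0.0338  0.0035 -0.9994] jawyaw 169.2451300680229 F [-0.9401  0.1363 -1.1467] op 0.017860029240667097 j [ 55.7307   3.0128 -20.2445   1.6324 -65.4958 -67.1374]
tool delta mm [  3.4572   0.7722 -35.5164] rows 0.5919399428043298
turn -0.05486993197712309
```

View pics/m5.png

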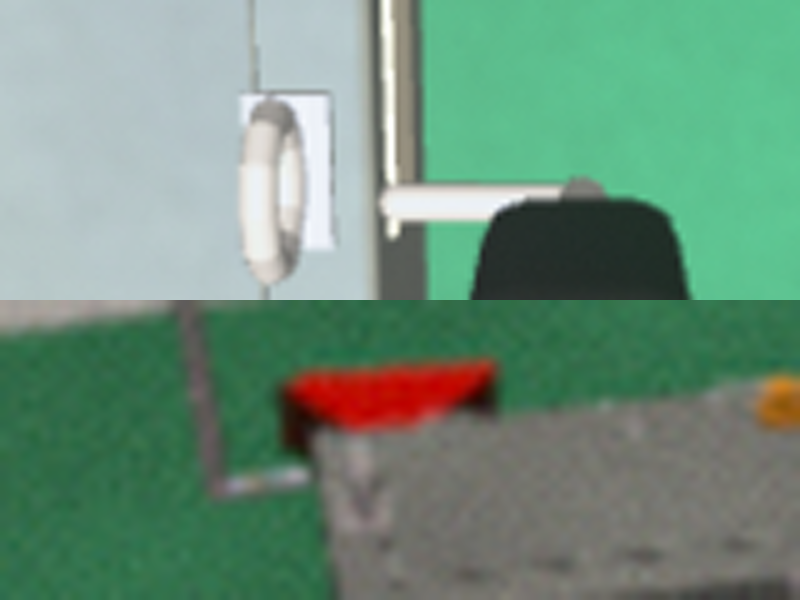

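The wrist crop shows the foot 2.4 px off the ring's centre line, about 1.5 mm in y. The side crop has the foot's line about 1.4 px above the ring centre, 3-4 mm. I correct both and insert.

>>> arm_command:
  commands: [3.5, 1.3, 0, 0, 0, 0, 0, -12, 0, 0, 0, 0, -12, 0, 0, 0, 0, -10, 0, 0, 0, 0, 0, 0, 0]

```text
clock: 10.0
tool_pos: [0.4652, 0.2651, 0.2407]
orientation: [-164.1, 88.1, 5.1]
force: [-0.6, 0.1, -1.2]
opening: 0.018
```

```bash
python3 -c "
from h import *
st([.4649,.2655,.2405],169.3)
r=lambda im,x,y,w,h,W,H: cv2.resize(im[y:y+h,x:x+w],(W,H),interpolation=cv2.INTER_CUBIC)
a=snap('side','s6')['frame'];b=snap('wrist','w6')['frame']
cv2.imwrite('pics/m6.png',np.vstack([r(b,160,160,160,60,800,300),r(a,180,165,80,30,800,300)]))"
```

```text
t 10.0 tcp [0.4652 0.2651 0.2407] xaxis [ 0.0332  0.003  -0.9994] jawyaw 169.2479500699681 F [-0.5799  0.1464 -1.1538] op 0.018040361015494905 j [ 51.7134   5.7133 -17.6125   1.5242 -65.3696 -63.0765]
tool delta mm [ 0.1904 -0.3669  0.339 ] rows 0.006114474475961013
turn -0.05204993003189884
```

View pics/m6.png

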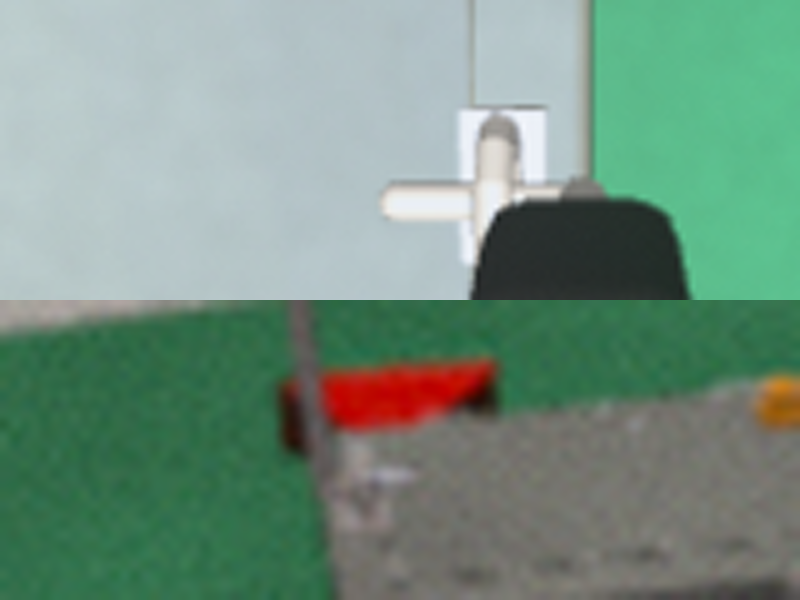

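The foot is through the eye: tip at wrist px (236,200), ring at about (259,200), shank in front of it, and force unchanged. Now I take up the slack gently.

>>> arm_command:
  commands: [-2, 0, 0, 0, 0, -2, 0, 0, 0, 0, 0, 0, 0, 0, 0]

```text
clock: 10.48
tool_pos: [0.4638, 0.2652, 0.2453]
orientation: [-163.3, 88.1, 6.0]
force: [1.2, 0.1, -1.8]
opening: 0.0179
```

>>> arm_command:
  commands: [-2, 0, 0, 0, 0, -2, 0, 0, 0, 0]

```text
clock: 10.72
tool_pos: [0.463, 0.265, 0.2483]
orientation: [-164.0, 88.2, 5.3]
force: [4.1, 0.1, -15.9]
opening: 0.0178
```

>>> arm_command:
  commands: [-2, 0, 0, 0, 0]

```text
clock: 10.85
tool_pos: [0.4626, 0.2649, 0.2487]
orientation: [-165.3, 88.3, 4.0]
force: [5.9, 1.3, -15.5]
opening: 0.0178
```

>>> arm_command:
  commands: [-2.5, 0, 0, 0, 0, 0, 0, 0, 0, 0]

```text
clock: 11.1
tool_pos: [0.4632, 0.2651, 0.25]
orientation: [-166.4, 88.2, 2.9]
force: [3.6, -0.4, -9.2]
opening: 0.0181
```

>>> arm_command:
  commands: [-3, 0, 0, 0, 0, -3, 0, 0, 0, 0]

```text
clock: 11.35
tool_pos: [0.4637, 0.2651, 0.256]
orientation: [-167.3, 88.2, 2.0]
force: [3.4, 0.9, -6.5]
opening: 0.0178
```

The seal has given way softly, with force down to about 5 N net. I lift on slowly, following the eye's arc.

>>> arm_command:
  commands: [-4, 0, -1.5, 0, 0, -4, 0, -1.5, 0, 0, -4, 0, -1.5, 0, 0]

```text
clock: 11.72
tool_pos: [0.4673, 0.2644, 0.2694]
orientation: [-165.7, 88.2, 3.5]
force: [0.9, 0.3, -5.2]
opening: 0.0183
```

```bash
python3 -c "
from h import *
st([.4700,.264,.277],169.3)
"
```

```text
t 11.725 tcp [0.4673 0.2644 0.2694] xaxis [ 0.0305  0.0019 -0.9995] jawyaw 169.28636669096346 F [ 0.861   0.3047 -5.1763] op 0.01831055543638417 j [ 51.4103   4.959  -14.6106   1.3887 -69.2608 -62.5961]
tool delta mm [-7.535  -0.1558 -2.9796] rows 0.12558372287856745
turn -0.01363330903654969
```

>>> arm_command:
  commands: [-4, 0, -1.5, 0, 0, -4, 0, -1.5, 0, 0, 0, 0, 0, 0, 0, 0, 0, 0, 0, 0, 0, 0, 0, 0, 0]

```text
clock: 12.35
tool_pos: [0.4703, 0.2637, 0.2785]
orientation: [-165.0, 88.2, 4.3]
force: [0.4, 0.4, -4.9]
opening: 0.018
```

```bash
python3 -c "
from h import *
st()
r=lambda im,x,y,w,h,W,H: cv2.resize(im[y:y+h,x:x+w],(W,H),interpolation=cv2.INTER_CUBIC)
a=snap('side','s7')['frame'];b=snap('wrist','w7')['frame']
cv2.imwrite('pics/m7.png',np.hstack([r(b,160,100,160,120,400,300),r(a,180,140,100,75,400,300)]))"
```

```text
t 12.35 tcp [0.4703 0.2637 0.2785] xaxis [ 0.0308  0.0023 -0.9995] jawyaw 169.27528834864384 F [ 0.4159  0.3985 -4.9321] op 0.01799166157484462 j [ 51.0894   4.8824 -13.4977   1.3701 -70.412  -62.253 ]
```

View pics/m7.png

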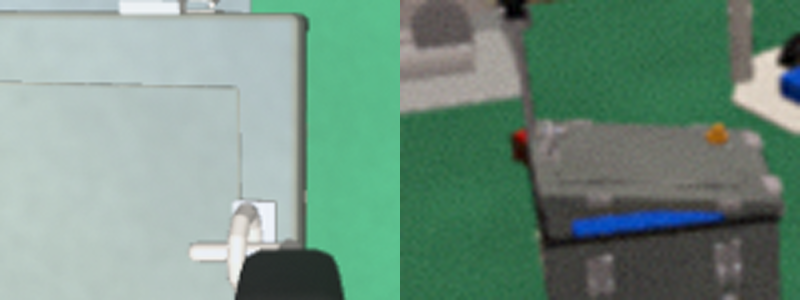

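The lid stands open, with the blue wedge visible along its near side at (640,222), and the foot is still through the ring. I check the angle numerically before handing in.

```bash
python3 -c "
from h import *
s=load('s7');w=load('w7')
a=np.radians(-10.7);X=np.array([np.cos(a),np.sin(a),0]);Z=np.array([0,0,1]);e0=np.array([.4822,.2669,.120]);H=e0+.193*X-.028*Z
for q in(0,.1,.15,.2):
  e=H-X*(.193*np.cos(q)-.028*np.sin(q))+Z*(.193*np.sin(q)+.028*np.cos(q)); print(q,e,proj(s,e),proj(w,e))
print('meas side',(180+155/4,140+133/4),'wrist ring',(160+243/2.5,100+243/2.5))
st()"
```

```text
0 [0.4822 0.2669 0.12  ] [215.45120387 182.86072802] [268.23703116 190.25171103]
0.1 [0.48589416 0.26620198 0.13912797] [216.02109254 177.73580933] [262.6373062  195.64712473]
0.15 [0.48844102 0.26572075 0.14852715] [216.52337197 175.16966695] [258.71641327 198.53459781]
0.2 [0.49144628 0.2651529  0.15778505] [217.17057413 172.61069556] [253.97532032 201.54903151]
meas side (218.75, 173.25) wrist ring (257.2, 197.2)
t 12.45 tcp [0.4703 0.2638 0.2785] xaxis [ 0.0308  0.0023 -0.9995] jawyaw 169.27616410847037 F [ 1.7824  0.4409 -5.8685] op 0.01796461834644922 j [ 51.0928   4.8868 -13.4963   1.3702 -70.4123 -62.2556]
```

The wrist camera and kinematics say about 0.16 rad, and the coarse side reading about 0.185. I lower 2 mm to be safely centred, then hold.

>>> arm_command:
  commands: [2, 0, 0, 0, 0, 0, 0, 0, 0, 0, 0, 0, 0, 0, 0, 0, 0, 0, 0, 0]

```text
clock: 12.95
tool_pos: [0.4697, 0.2639, 0.276]
orientation: [-165.0, 88.3, 4.3]
force: [0.5, 0.6, -4.1]
opening: 0.0178
```

```bash
python3 -c "
from h import *
st(); o=get_obs(); print(o['qvel']); print(close_job())"
```

```text
t 12.95 tcp [0.4697 0.2639 0.276 ] xaxis [ 0.0296  0.0022 -0.9996] jawyaw 169.28593533768878 F [ 0.5134  0.6048 -4.0843] op 0.017820950821037802 j [ 51.1122   4.9603 -13.7204   1.3178 -70.1602 -62.2547]
[-0.0052  0.0591  0.0152 -0.0334 -0.0507  0.0024]
the job is handed in; nothing more can be done
None
```

I took the black pull hook from the rack, passed its foot through the eye, and broke the seal. I then handed the job in at 12.95 s, with the hook still holding the lid open. No verdict was reported.

- **Seal:** the force reading peaked at about 16 N, of which roughly 1.5 N is the hook's own weight. The lid came free without a visible jump.
- **Lid opening:** the arm's position puts it at about 0.15 rad (3 cm). The wrist view agreed, but the coarser side view read about 0.185 rad, so I lowered the hook 2 mm to stay within 2 to 4 cm. I took no new picture after that.
- **Hook in the eye:** the last wrist picture showed the foot through the ring with the tip about 16 mm beyond it. At hand-in the force was about 4 N, so the hook was still bearing on the eye. The fingers held the grip at 17.8 mm and the arm was almost still.
- **Surroundings:** no sign of the gripper touching the box, and no move was planned near the other tools or things. I did not measure their positions again at the end.

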